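# Shut the vent and lock the lunch carrier

## Robot

A 6-joint arm with a two-finger parallel gripper is mounted at the origin on the work surface. World frame = base frame: x ahead of the robot, y to its left, z up, the work surface at z = 0. Lengths are in m, angles in rad, forces in N, time in s.
With the tool pointing down it reaches from about 0.275 to 0.975 m from the base axis. Payload 8.4 kg.
Tool frame: the origin (TCP) lies midway between the tips of the shut fingers; the grasp point (between the pads) lies 19 mm behind it; z points along the fingers, y is the line along which they close (so a half turn about z gives the same grasp; the last joint's range is limited). The gripper opens to 92 mm and grips with 3 to 60 N. Pads are 20 mm wide; open, the fingers measure 128 mm over their backs; the gripper's body (75 mm by 189 mm) begins 69 mm behind the grasp point.
Start: joints at [1.176, 0.353, 1.633, -0, 1.155, -0.002], TCP at [0.239, 0.577, 0.215] pointing down, gripper open.
Joint ranges: [-2.63, 2.63], [-0.92, 2.1], [0.06, 2.66], [-1.3, 4.44], [0, 2.69], [-3.02, 3.02]. Speed limits (rad/s): [2.22, 2.22, 2.79, 3.14, 3.14, 3.14].

## Interface

Orientations are given as a unit quaternion [w, x, y, z].
In Python, from station import env gives the robot as it stands.
- The arm moves only by the tool drive_tool, never from a script. Its argument "steps" is text: rows parted by semicolons, each of 7 numbers parted by spaces: the turn, a rotation vector about the tool's x, y, z in rad, then the shift along the tool's x, y, z in cm, then the opening, from -1 (shut) to 1 (fully open). A call has 1 to 5 rows; each row shifts and turns the commanded pose from where the row before left it, along the tool's axes as they then stand; what a row does not reach is not made up. A row lasts 1/12 s, in which the tool goes at most 41.7 mm and 7.16 degrees, less where a joint would pass 70% of its speed; a pose out of reach is approached as far as the arm can. A call with a gripper value outside its range is refused whole. The fingers move at their own pace and stop on an object; the grip force is fixed at half the most. Time passes only in rows, so rows that do not move let the fingers close. It gives the time, the measured TCP pose, the force, the opening and the grip force at its end, in the units of the state.
- env.observe(): the state, without advancing time (a new reading comes with each control period).
- env.get_image(name): name is "side" or "top" or "wrist"; returns (picture, depth): 384x512x3 uint8, blue, green, red; 384x512 float32, m along the optical axis (not along the pixel's ray), 0 where there is no reading.
- env.camera_params(name): a dict with "vertical_fov" (degrees; the focal length in pixels is half the picture's height over the tangent of half this angle, whatever the lens; pixels are square), "cx", "cy" (the principal point, pixels), "world_to_cam" (4x4, takes a point from world to camera coordinates); the wrist camera has in their place "T_tool_cam" (4x4, takes a point from camera to tool coordinates, whose origin is the TCP and whose axes are the flange's). Camera axes: x right, y down, z forward; pixel columns grow to the right and rows downward; lengths in m; the calibration is good to about 2 mm. A picture is of the moment at which its call begins: read the wrist's pose just before it. camera_params takes no time and is no camera call.
- env.close_job(): hands the job in; it is judged then, once.
The state is a dict: "t": time; "qpos": joint angles; "joint_vel": joint speeds; "joint_efforts": joint torques, N m; "ee_pos": TCP position; "orientation": TCP orientation; "ft_force": force on the tool from outside, world axes, zero at the start; "ft_torque": the same for the moment, N m; "width": opening from 0.0 (shut) to 1.0 (fully open); "grip_force": force on a finger pad.
Only numpy, scipy, OpenCV 4.12 (cv2) and the standard library are available. Lean on these libraries where they do the work, as an engineer would, in place of code of your own. Each camera call takes 0.05 s, during which the arm holds its last target. There are 200 camera calls.

## Task

Get the packed lunch ready to carry. First take the steel spoon off the white container's lid and lay it flat in the aluminium cutlery tray, without dropping it; then slide the white container's flush vent band fully shut, towards the green mark; last, slide the red carrier's lock over to its green mark, holding its yellow tab pressed in while it moves, so that the tab springs up again in the locked place. Leave everything else where it stands.

Things in the scene. Friction and masses are not known exactly. Their poses are not given: they have to be found in the camera images.
- spoon_mid (a point): Centre of the loose steel spoon, 170 mm long, half-way up its handle. It lies flat across the lid of the white container. x axis along the spoon towards the bowl: handle a bar 14 mm wide and 8 mm high from x = -85 to x = +41 mm, bowl 48 mm across and 11 mm high round x = +61 mm. Underside 4 mm below this point. 60 g give or take a third; it balances about 5 to 15 mm bowl-side of this point.
- tray: Fixed open aluminium cutlery tray, 240 mm (its x) by 120 mm (its y), 20 mm high, walls and floor 3 mm thick, empty. Origin at the centre of its underside on the counter.
- container: Fixed white glass container with grey lid, 196 mm (x) by 136 mm (y), lid top 72 mm above the origin (centre of its underside, on the counter). In the lid is a window 104 mm (x) by 48 mm (y) showing the white vent band with dark slots. A green mark on the lid beyond the window's +x end shows the closed end.
- vent_window (a point): Centre of the vent window at the height of the band's top, 1.5 mm below the lid top; fixed to the container, same axes. The band slides along +x to shut. It runs on under the lid at both ends, so it has no handle and no end to push: press down on it in the window and drag it.
- vent (a joint): Position of the vent band along the container's +x: 0 fully open, 0.040 m fully shut (end stop). It stays where it is left; sliding it takes about 2 N.
- carrier: Fixed red lunch carrier, 204 mm wide (y), 134 mm deep, 80 mm high, tipped 30 degrees on a steel stand so that its lid faces up and towards -x (the robot's side). Origin on the counter below its middle, z up. Lid centre at (-40, 0, 114) mm, lid normal (-0.5, 0, 0.866) in this frame.
- tab_top (a point): Centre of the top of the yellow latch tab, 58 mm (y) by 38 mm (x), in the black lock slider on the carrier's lid; moves with it. z axis = lid normal, +y = sliding direction to locked. The slider is 92 by 56 mm; its end ridges start 30 mm from the tab's centre along y, 11 mm above the lid; side bars 6 mm. Tab top 9 mm above the lid at rest, 5 mm when pressed.
- lock (a joint): Position of the lock slider along the carrier's +y: 0 at the open detent (yellow mark), 0.032 m at the end stop in the locked detent (green mark). With the tab up it is held by a catch; with the tab fully pressed it slides with about 2 N. The tab can rise again from 0.028 m onwards.
- tab (a joint): How far the latch tab is pressed in along the lid's normal: 0 up, 0.004 m fully pressed. It is sprung: moves from 2 N, fully pressed at 6 N.
- katori_a: Bystander: loose steel bowl, 90 mm across, 40 mm high; origin under its centre.
- katori_b: Bystander: loose steel bowl, 90 mm across, 40 mm high; origin under its centre.
- jar: Bystander: loose amber jar, 72 mm across, 110 mm high; origin under its centre.
- tin: Bystander: loose yellow can, 70 mm across, 120 mm high; origin under its centre.
- mug: Bystander: loose blue mug, 80 mm across, 90 mm high, handle at its +y; origin under its centre.
- sauce: Bystander: loose green bottle, 64 mm across, 170 mm high; origin under its centre.
- bowl: Bystander: loose white bowl, 120 mm across, 50 mm high; origin under its centre.
- rail_mid (a point): Middle of the stand's level steel rail, 12 mm thick, parallel to the carrier's y, 262 mm above the counter, on posts at y = +-155 mm; behind it (+x) hang two steel bowls, 74 mm across, at y = +-115 mm. It is above the lock, so a gripper pointing straight down cannot reach the lock: come from the -x side, tipped 30 degrees, square to the lid.
There are look-alikes about, which are no part of the job. Of the things that look like the container, the larger one is meant.

How it is judged:
By the outcome, as a careful person would: the job done as asked, in the order asked, and still so for the second after the job is handed in, with the robot touching nothing.
It also fails if it takes over 67 s, if anything falls off the work surface, if the arm or the gripper's body presses on something with over 40 N, if the wrist force passes 120 N, or if a joint passes its speed limit or range.

## Working session

There is one attempt and no reset: what is moved stays moved. The work goes in short steps, Python scripts to look and compute and a tool call to move; the robot and the scene stay as the last step left them, time stands still between calls to the robot, and variables do not carry over. Pictures are saved under pics/ and viewed, at most 10 in all, crops included, and the job is handed in when it is done.

Besides the shell and the picture viewer there is one more tool, called after "Emit:" in YAML: its name, and indented under it one key for each argument. drive_tool: Moves the arm, as the interface text tells. Its arguments: {"type":"object","properties":{"steps":{"type":"string"}},"required":["steps"]}

```bash
mkdir -p pics; ls
cat > h.py <<'E'
import numpy as np, cv2
from scipy.spatial.transform import Rotation as R
from station import env
def shot(n):
    s=env.observe(); im,d=env.get_image(n); p=env.camera_params(n)
    f=192/np.tan(np.radians(p["vertical_fov"])/2)
    if "world_to_cam" in p: T=np.linalg.inv(np.array(p["world_to_cam"]))
    else:
        q=s["orientation"]; W=np.eye(4); W[:3,:3]=R.from_quat([q[1],q[2],q[3],q[0]]).as_matrix(); W[:3,3]=s["ee_pos"]
        T=W@np.array(p["T_tool_cam"])
    return im,d,(f,p["cx"],p["cy"],T)
def ray(c,u,v):
    f,cx,cy,T=c; return T[:3,3], T[:3,:3]@np.array([(u-cx)/f,(v-cy)/f,1])
def onz(c,u,v,z):
    o,r=ray(c,u,v); return o+r*(z-o[2])/r[2]
def cloud(c,d):
    f,cx,cy,T=c; v,u=np.mgrid[:384,:512]
    P=np.stack([(u-cx)/f*d,(v-cy)/f*d,d],-1); return P@T[:3,:3].T+T[:3,3]
E
python3 - <<'E'
from h import *
for n in("top","side"):
    im,d,c=shot(n); cv2.imwrite(f"pics/{n}0.png",cv2.resize(im,(800,600))); np.savez(f"{n}0.npz",im=im,d=d,f=c[0],cx=c[1],cy=c[2],T=c[3])
    print(n,c)
E
```

```text
pics
top (np.float64(351.82611304755176), 255.02102572898187, 189.5253505533103, array([[-0.02958927, -0.98903178,  0.14470872,  0.37428356],
       [-0.99935309,  0.02631068, -0.02451844,  0.01388898],
       [ 0.02044213, -0.14534059, -0.98917048,  1.434762  ],
       [ 0.        ,  0.        ,  0.        ,  1.        ]]))
side (np.float64(415.4695460961475), 248.60633427559355, 189.75451072031055, array([[ 0.9702117 , -0.19124812,  0.14870579,  0.34295966],
       [-0.2421683 , -0.74887254,  0.61688283, -0.91964579],
       [-0.006616  , -0.63451877, -0.77287914,  1.30568011],
       [ 0.        ,  0.        ,  0.        ,  1.        ]]))
```

View pics/top0.png

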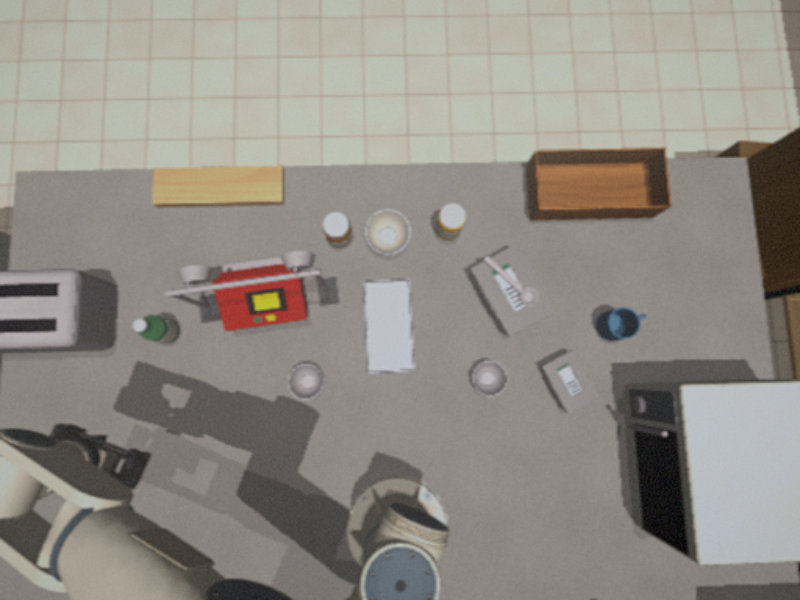

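View pics/side0.png

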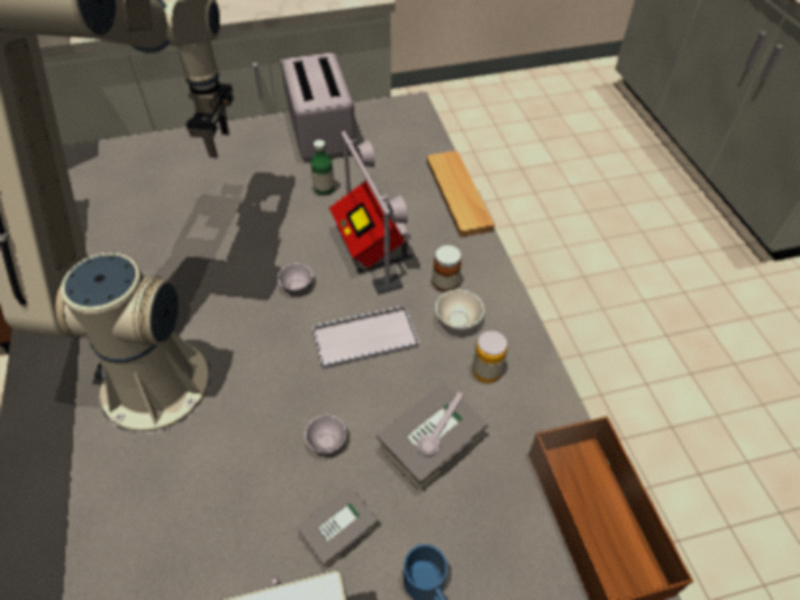

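The top view (800x600) shows the large container with the spoon at (508,292), the tray at (388,326) and the red carrier at (262,298). There are two things that look like the container: the one at (508,292) is larger and carries the spoon, so it is the one meant. The one at (568,381) is the small look-alike. I'll confirm in one enlarged crop.

Run:
```python
from h import *
a=np.load("top0.npz")["im"][150:275,290:400]; b=np.load("side0.npz")["im"][230:360,185:320]
A=cv2.resize(a,(500,568),interpolation=3)[:, :400+100]; B=cv2.resize(b,(300,289),interpolation=3)
C=np.zeros((568,800,3),np.uint8); C[:,:500]=A; C[:289,500:]=B
c=np.load("top0.npz")["im"][165:215,130:205]; C[300:500,500:]=cv2.resize(c,(300,200),interpolation=3)
cv2.imwrite("pics/crop1.png",C)
for n in("top","side"):
    z=np.load(n+"0.npz"); c=(z["f"],z["cx"],z["cy"],z["T"]); P=cloud(c,z["d"]); im=z["im"]; hsv=cv2.cvtColor(im,cv2.COLOR_BGR2HSV)
    # lid
    x0=onz(c,325,187,.07) if n=="top" else onz(c,277,277,.07)
    near=(np.hypot(P[...,0]-x0[0],P[...,1]-x0[1])<.15)&(z["d"]>0)
    lid=near&(P[...,2]>.064)&(P[...,2]<.10)
    q=P[lid]; print(n,"lid n",lid.sum(),"z med",np.median(q[:,2]))
    r=cv2.minAreaRect((q[:,:2]*1000).astype(np.float32)); print(" rect mm",r)
    sp=near&(P[...,2]>.0765)&(P[...,2]<.1)
    q=P[sp]; print(" spoon",len(q)); 
    if len(q)>5: print(" ",cv2.minAreaRect((q[:,:2]*1000).astype(np.float32)))
    g=(cv2.inRange(hsv,(45,60,30),(90,255,255))>0)&near
    print(" green px",[ (np.round(P[g].mean(0),4)) ],g.sum())
    # tray
    t0=onz(c,248,208,.0) if n=="top" else onz(c,234,214,.0)
    t=(cv2.inRange(hsv,(0,0,150),(180,60,255))>0)&(np.hypot(P[...,0]-t0[0],P[...,1]-t0[1])<.16)&(P[...,2]<.04)
    nn,l,s,_=cv2.connectedComponentsWithStats(t.astype(np.uint8)); k=1+s[1:,4].argmax(); q=P[l==k]
    print(" tray",s[k,4],cv2.minAreaRect((q[:,:2]*1000).astype(np.float32)), "z",np.percentile(q[:,2],[5,50,95]))
    y=(cv2.inRange(hsv,(25,180,120),(35,255,255))>0).astype(np.uint8)
    nn,l,s,ce=cv2.connectedComponentsWithStats(y)
    for k in range(1,nn):
        if s[k,4]>15: print(" yellow",ce[k],s[k,4],np.median(P[l==k],0).round(4))
    rd=((cv2.inRange(hsv,(0,180,80),(6,255,255))|cv2.inRange(hsv,(174,180,80),(180,255,255)))>0)
    q=P[rd&(P[...,2]>.05)]; print(" red",len(q),q.mean(0),q.min(0),q.max(0))
```

```text
top lid n 1741 z med 0.07232761651699726
 rect mm ((587.24365234375, -307.85711669921875), (201.8731689453125, 143.25228881835938), 27.009511947631836)
 spoon 261
  ((586.7962036132812, -305.51434326171875), (200.87890625, 133.12338256835938), 27.519723892211914)
 green px [array([ 0.6414, -0.2865,  0.073 ])] 5
 tray 2037 ((510.1380920410156, 43.571449279785156), (228.2292938232422, 285.8948669433594), 86.54977416992188) z [-0.0025965   0.00291913  0.01558045]
 yellow [170.09022556 192.46616541] 133 [0.5637 0.2994 0.1223]
 red 336 [0.55990283 0.33769937 0.11584735] [0.37428356 0.01388898 0.07920885] [0.64815891 0.41386559 1.434762  ]
side lid n 2334 z med 0.07263706270046189
 rect mm ((583.860107421875, -305.695556640625), (204.40875244140625, 144.2405548095703), 27.32310676574707)
 spoon 339
  ((583.3861083984375, -308.7705383300781), (201.5413055419922, 132.18460083007812), 25.93814468383789)
 green px [array([ 0.6386, -0.2875,  0.0738])] 14
 tray 1344 ((504.0411071777344, 7.188045501708984), (237.96653747558594, 125.43575286865234), 2.762129068374634) z [-0.00085658  0.0041292   0.01059079]
 yellow [229.87755102 139.78571429] 98 [0.5597 0.299  0.1235]
 red 913 [0.56779414 0.29173107 0.1124595 ] [ 0.34295966 -0.91964579  0.05020452] [0.6580331  0.41542069 1.30568011]
```

View pics/crop1.png

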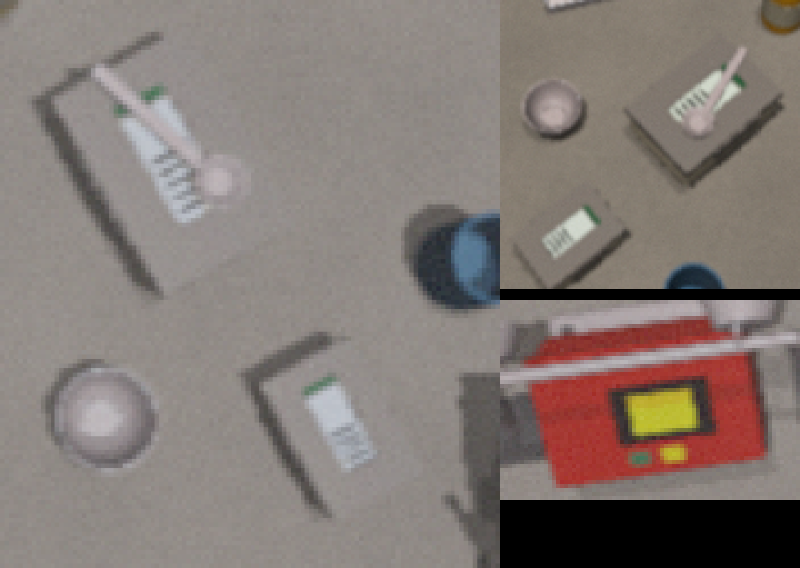

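The crop confirms the large container: it has a grey lid, the spoon across its vent window, and its green mark at the upper end. That end is container +x, about 27° from world x. The small one at lower right is the look-alike. The spoon's handle end is at the upper left and its bowl near (220,180). The carrier's yellow mark is on the right and its green one on the left, so locking goes towards world +y.

```bash
cat >> h.py <<'E'
def pose():
    s=env.observe(); q=s["orientation"]; return np.array(s["ee_pos"]),R.from_quat([q[1],q[2],q[3],q[0]]),s
def go(p,M=None):
    x,r,s=pose(); print("t",s["t"],"now",x.round(4),"shift cm now-frame",(r.inv().apply(p-x)*100).round(2))
    if M is not None:
        M=R.from_matrix(M); print(" rotvec tool",(r.inv()*M).as_rotvec().round(3),"shift cm in new frame",(M.inv().apply(p-x)*100).round(2))
def down(yx,tilt=0):
    "tool matrix: z down, x axis at world yaw yx (rad)"
    x=np.array([np.cos(yx),np.sin(yx),0]); z=np.array([0,0,-1.]); return np.stack([x,np.cross(z,x),z],1)
E
python3 - <<'E'
from h import *
x,r,s=pose(); print(x,r.as_matrix().round(3).tolist())
print(env.camera_params("wrist"))
z=np.load("top0.npz"); c=(z["f"],z["cx"],z["cy"],z["T"])
a=onz(c,312,165.8,.08);b=onz(c,338.4,189.6,.08);print("spoon top",a,b,np.linalg.norm(a-b))
for u,v in((363,282),(410,280),(415,372),(367,374)): print("tray",onz(c,u/1.5625,v/1.5625,.02).round(4))
print("rail",onz(c,165/1.5625,294/1.5625,.262),onz(c,320/1.5625,272/1.5625,.262))
z=np.load("side0.npz"); c=(z["f"],z["cx"],z["cy"],z["T"])
g=lambda u,v:onz(c,185+(u-500)*.45,230+v*.45,.08)
a=g(741,50);b=g(698,122);print("spoon side",a,b,np.linalg.norm(a-b))
for u,v in((315,330),(404,310),(417,343),(326,363)): print("tray",onz(c,u/1.5625,v/1.5625,.01).round(4))
E
```

```text
[0.23907178 0.57696995 0.21394775] [[-0.924, 0.383, -0.0], [0.383, 0.924, -0.001], [-0.0, -0.001, -1.0]]
{'vertical_fov': 59.45968859309767, 'cx': 256.63041231156143, 'cy': 193.85855398196384, 'T_tool_cam': array([[ 9.50040887e-04, -9.63414224e-01, -2.68015169e-01,
         7.63090732e-02],
       [ 9.99999445e-01,  7.93310025e-04,  6.93073450e-04,
         1.96118701e-04],
       [-4.55097699e-04, -2.68015679e-01,  9.63414443e-01,
        -1.70596962e-01],
       [ 0.00000000e+00,  0.00000000e+00,  0.00000000e+00,
         1.00000000e+00]])}
spoon top [ 0.66105928 -0.24724789  0.08      ] [ 0.56350514 -0.34580306  0.08      ] 0.13867203460815786
tray [0.621  0.0702 0.02  ]
tray [ 0.6231 -0.0526  0.02  ]
tray [ 0.3846 -0.0576  0.02  ]
tray [0.3831 0.0649 0.02  ]
rail [0.56374514 0.48404128 0.262     ] [0.60313678 0.15306552 0.262     ]
spoon side [ 0.65951248 -0.24627417  0.08      ] [ 0.56237435 -0.3451952   0.08      ] 0.138640491113235
tray [0.3897 0.0553 0.01  ]
tray [0.6198 0.0617 0.01  ]
tray [ 0.6242 -0.0451  0.01  ]
tray [ 0.3983 -0.0477  0.01  ]
```

Emit:
drive_tool:
  steps: "0 0 0 -2.8 -2.8 0 0;0 0 0 -2.8 -2.8 0 0;0 0 0 -2.8 -2.8 0 0;0 0 0 -2.8 -2.8 0 0;0 0 0 -2.8 -2.8 0 0"

```text
t: 0.52
ee_pos: [0.315, 0.3926, 0.2142]
orientation: [-0.0, 0.195, 0.981, -0.0]
ft_force: [1.3, 0.2, -0.7]
width: 0.659
grip_force: 0.0
```

Emit:
drive_tool:
  steps: "0 0 0 -2.8 -2.8 0 0;0 0 0 -2.8 -2.8 0 0;0 0 0 -2.8 -2.8 0 0;0 0 0 -2.8 -2.8 0 0;0 0 0 -2.8 -2.8 0 0"

```text
t: 0.93
ee_pos: [0.3908, 0.2097, 0.2145]
orientation: [-0.0, 0.195, 0.981, 0.0]
ft_force: [0.5, 0.8, 0.4]
width: 0.499
grip_force: 0.0
```

Emit:
drive_tool:
  steps: "0 0 0 -2.8 -2.8 0 0;0 0 0 -2.8 -2.8 0 0;0 0 0 -2.8 -2.8 0 0;0 0 0 -2.8 -2.8 0 0;0 0 0 -2.8 -2.8 0 0"

```text
t: 1.35
ee_pos: [0.4667, 0.0266, 0.2146]
orientation: [0.0, 0.195, 0.981, 0.0]
ft_force: [1.6, 1.0, -0.3]
width: 0.5
grip_force: 0.0
```

Emit:
drive_tool:
  steps: "0 0 0 -2.8 -2.8 0 0;0 0 0 -2.8 -2.8 0 0;0 0 0 -2.8 -2.8 0 0;0 0 0 -2.8 -2.8 0 0;0 0 0 -2.8 -2.8 0 0"

```text
t: 1.77
ee_pos: [0.5424, -0.1563, 0.2143]
orientation: [-0.0, 0.195, 0.981, 0.0]
ft_force: [0.1, 0.7, 0.2]
width: 0.497
grip_force: 0.0
```

Emit:
drive_tool:
  steps: "0 0 0 -2.8 -2.8 0 0;0 0 0 -2.8 -2.8 0 0;0 0 0 -2.8 -2.8 0 0;0 0 0 -2.8 -2.8 0 0;0 0 0.12 0 0 0 0"

```text
t: 2.18
ee_pos: [0.6044, -0.3068, 0.2138]
orientation: [0.001, 0.253, 0.967, -0.001]
ft_force: [-0.5, 1.6, -0.4]
width: 0.499
grip_force: 0.0
```

Emit:
drive_tool:
  steps: "0 0 0.12 0 0 0 0;0 0 0.12 0 0 0 0;0 0 0.12 0 0 0 0;0 0 0.12 0 0 0 0;0 0 0.12 0 0 0 0"

```text
t: 2.6
ee_pos: [0.6025, -0.3006, 0.214]
orientation: [-0.0, 0.531, 0.848, -0.0]
ft_force: [0.4, -0.1, -0.1]
width: 0.501
grip_force: 0.0
```

Emit:
drive_tool:
  steps: "0 0 0.12 0 0 0 0;0 0 0.12 0 0 0 0;0 0 0.12 0 0 0 0;0 0 0.12 0 0 0 0;0 0 0.12 0 0 0 0"

```text
t: 3.02
ee_pos: [0.6026, -0.3005, 0.2141]
orientation: [-0.0, 0.757, 0.653, -0.0]
ft_force: [0.4, 0.7, -0.5]
width: 0.5
grip_force: 0.0
```

Emit:
drive_tool:
  steps: "0 0 0.12 0 0 0 0;0 0 0.12 0 0 0 0;0 0 0.12 0 0 0 0;0 0 0.12 0 0 0 0;0 0 0.12 0 0 0 0"

```text
t: 3.43
ee_pos: [0.6026, -0.3005, 0.2141]
orientation: [-0.0, 0.917, 0.4, -0.0]
ft_force: [1.1, 0.1, 0.2]
width: 0.501
grip_force: 0.0
```

Run:
```python
from h import *
x,r,s=pose(); print(s["t"],x.round(4),r.as_matrix().round(3).tolist(),s["qpos"])
im,d,c=shot("wrist"); np.savez("w1.npz",im=im,d=d,f=c[0],cx=c[1],cy=c[2],T=c[3]); cv2.imwrite("pics/w1.png",cv2.resize(im,(800,600)))
```

```text
3.4333 [ 0.6026 -0.3005  0.2141] [[0.68, 0.733, -0.001], [0.733, -0.68, 0.0], [-0.0, -0.001, -1.0]] [-4.64842853e-01  4.28566030e-01  1.52125367e+00  4.56116181e-06
  1.19269239e+00  2.83132125e-01]
```

View pics/w1.png

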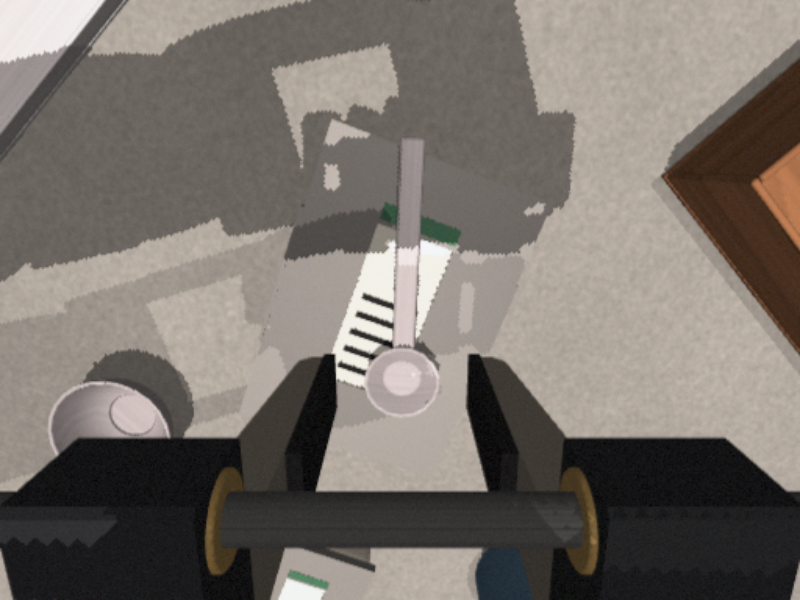

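The wrist picture shows the handle end at (411,138), the handle's foot at (403,347) and the bowl centre at (402,381). The vent window has its +x edge at the green mark (380,221)-(456,247) and its left bottom corner at (336,376).

Run:
```python
from h import *
z=np.load("w1.npz"); c=(z["f"],z["cx"],z["cy"],z["T"]); k=1.5625
P=lambda u,v,h:onz(c,u/k,v/k,h)
a=P(411,138,.08);b=P(403.5,340,.08);b2=P(402,381,.078)
dr=(b2-a)[:2];dr/=np.linalg.norm(dr);print("len",np.linalg.norm(b2-a),"yaw",np.degrees(np.arctan2(*dr[::-1])),a,b2,"mid",a[:2]+.085*dr, b2[:2]-.061*dr)
w=[P(u,v,.0705)[:2] for u,v in((380,221),(456,247),(336,376))]
print("win",w,np.linalg.norm(w[0]-w[1]),np.linalg.norm(w[0]-w[2])); e=w[0]-w[2]; print("yaw",np.degrees(np.arctan2(e[1],e[0])),"centre",(w[1]+w[2])/2)
D=cloud(c,z["d"]); print("z lid",D[int(330/k),int(480/k)],"handle",D[int(200/k),int(410/k)])
m=a[:2]*.5+.0425*dr+.5*b2[:2]-.0305*dr
g=m+.010*dr; yx=np.arctan2(-dr[1],-dr[0]); go(np.r_[g,.074],down(yx)); print(g,yx)
```

```text
len 0.14667289601668165 yaw -134.71830113863987 [ 0.66403091 -0.24090722  0.08      ] [ 0.56083828 -0.34511959  0.078     ] mid [ 0.60422307 -0.30130608] [ 0.6037592  -0.30177453]
win [array([ 0.6189705 , -0.26300925]), array([ 0.64187547, -0.30546288]), array([ 0.52964626, -0.31606021])] 0.04823845420496094 0.10389044080486494
yaw 30.70668765714651 centre [ 0.58576087 -0.31076154]
z lid [ 0.61842163 -0.35453126  0.07213196] handle [ 0.64054941 -0.26513859  0.08067592]
t 3.4833 now [ 0.6026 -0.3005  0.2141] shift cm now-frame [-0.97  0.16 14.01]
 rotvec tool [-0.001  0.     0.024] shift cm in new frame [-0.97  0.17 14.01]
[ 0.59695492 -0.30864605] 0.7903147360273018
```

Emit:
drive_tool:
  steps: "0 0 0.024 -1 0.2 2 0;0 0 0 0 0 3.5 0;0 0 0 0 0 3.5 0;0 0 0 0 0 2.5 0;0 0 0 0 0 1.5 0"

```text
t: 3.9
ee_pos: [0.5955, -0.3084, 0.0808]
orientation: [-0.002, 0.92, 0.393, -0.001]
ft_force: [0.4, -0.4, -0.1]
width: 0.499
grip_force: 0.0
```

Emit:
drive_tool:
  steps: "0 0 0 0 0 0.8 0;0 0 0 0 0 0.1 0;0 0 0 0 0 0 -1;0 0 0 0 0 0 -1;0 0 0 0 0 0 -1"

```text
t: 4.32
ee_pos: [0.5985, -0.3098, 0.0771]
orientation: [0.001, 0.92, 0.392, 0.001]
ft_force: [0.5, 0.2, -0.6]
width: 0.306
grip_force: 0.0
```

Emit:
drive_tool:
  steps: "0 0 0 0 0 0 -1;0 0 0 0 0 0 -1;0 0 0 0 0 0 -1"

```text
t: 4.57
ee_pos: [0.598, -0.3096, 0.0765]
orientation: [0.0, 0.92, 0.392, 0.0]
ft_force: [-0.8, -0.1, 4.5]
width: 0.144
grip_force: 30.0
```

Emit:
drive_tool:
  steps: "0 0 0 0 0 -0.3 -1;0 0 0 0 0 -0.5 -1;0 0 0 0 0 -1 -1;0 0 0 0 0 -1 -1;0 0 0 0 0 -1 -1"

```text
t: 4.98
ee_pos: [0.5978, -0.3095, 0.1149]
orientation: [0.0, 0.92, 0.392, 0.0]
ft_force: [0.4, -0.3, -1.5]
width: 0.149
grip_force: 30.0
```

Run:
```python
from h import *
x,r,s=pose(); print(s["width"],s["grip_force"],s["ft_force"],s["ft_torque"])
a,d,c=shot("wrist"); b,d2,c2=shot("side")
C=np.zeros((384,800,3),np.uint8); C[:,:512]=a; C[:288,512:]=cv2.resize(b[200:330,200:330],(288,288),interpolation=3); cv2.imwrite("pics/lift.png",C)
P=onz
D=cloud(c,d); np.savez("w2.npz",im=a,d=d,f=c[0],cx=c[1],cy=c[2],T=c[3])
go(np.r_[.503,.006,x[2]],down(np.radians(1.5)))
```

```text
0.14853043479913583 29.97813194990158 [ 0.42549824 -0.29411294 -1.48848456] [-0.04599916  0.073617    0.00034525]
t 5.0833 now [ 0.5989 -0.3101  0.1163] shift cm now-frame [ 16.13 -28.83   0.05]
 rotvec tool [ 0.003 -0.003  0.779] shift cm in new frame [ -8.76 -31.85   0.14]
```

View pics/lift.png

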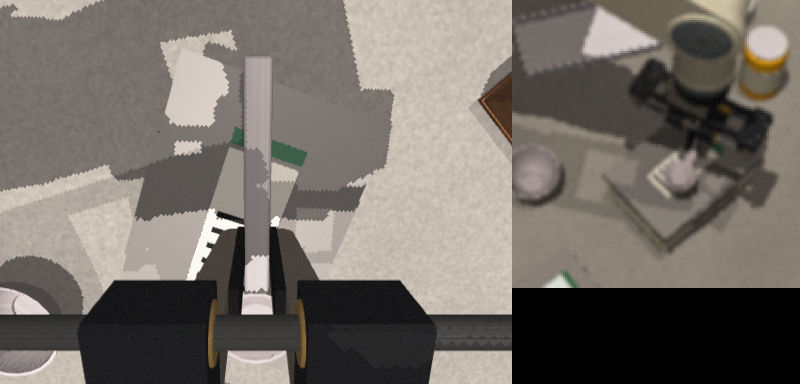

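The lift picture shows the spoon held level between the fingers, with the bowl behind them. Next I check its tilt and where the handle end is relative to the tool.

Run:
```python
from h import *
z=np.load("w2.npz"); c=(z["f"],z["cx"],z["cy"],z["T"]); D=cloud(c,z["d"])
for v in(62,100,140,180,215): print(v,np.median(D[v-2:v+3,254:263].reshape(-1,3),0).round(4))
x,r,s=pose(); print(x, "handle end in tool", r.inv().apply(onz(c,258,57,D[62,258,2])-x).round(4))
```

```text
62 [ 0.6618 -0.2425  0.1189]
100 [ 0.6501 -0.2548  0.1189]
140 [ 0.637  -0.2685  0.1188]
180 [ 0.623  -0.2832  0.119 ]
215 [ 0.61   -0.2967  0.1186]
[ 0.59892791 -0.31011415  0.11634775] handle end in tool [ 0.0945 -0.0015 -0.0025]
```

Emit:
drive_tool:
  steps: "0 0 0 0 0 -3 -1;0 0 0 0 0 -3 -1;0 0 0.1 0 0 0 -1;0 0 0.1 0 0 0 -1;0 0 0.1 0 0 0 -1"

```text
t: 5.5
ee_pos: [0.5978, -0.3095, 0.1745]
orientation: [0.0, 0.969, 0.247, 0.0]
ft_force: [0.0, 0.5, -0.8]
width: 0.142
grip_force: 30.0
```

Emit:
drive_tool:
  steps: "0 0 0.1 0 0 0 -1;0 0 0.1 0 0 0 -1;0 0 0.1 0 0 0 -1;0 0 0.1 0 0 0 -1;0 0 0.08 0 0 0 -1"

```text
t: 5.92
ee_pos: [0.5975, -0.3093, 0.1735]
orientation: [-0.0, 1.0, 0.01, -0.0]
ft_force: [0.0, -1.1, -0.7]
width: 0.144
grip_force: 30.0
```

Emit:
drive_tool:
  steps: "0 0 0 -1 -3 0 -1;0 0 0 -1 -3.3 0 -1;0 0 0 -1 -3.3 0 -1;0 0 0 -1 -3.3 0 -1;0 0 0 -1 -3.3 0 -1"

```text
t: 6.33
ee_pos: [0.5427, -0.1474, 0.1736]
orientation: [-0.0, 1.0, 0.012, 0.0]
ft_force: [0.2, 0.4, -1.3]
width: 0.14
grip_force: 30.0
```

Emit:
drive_tool:
  steps: "0 0 0 -1 -3.3 0 -1;0 0 0 -1 -3.3 0 -1;0 0 0 -1 -3.3 0 -1;0 0 0 -1 -3 0 -1;0 0 0 -1 -2.6 0 -1"

```text
t: 6.75
ee_pos: [0.4889, 0.0068, 0.1738]
orientation: [-0.0, 1.0, 0.013, 0.0]
ft_force: [0.1, 0.2, -0.9]
width: 0.143
grip_force: 30.0
```

Run:
```python
from h import *
im,d,c=shot("wrist"); np.savez("w3.npz",im=im,d=d,f=c[0],cx=c[1],cy=c[2],T=c[3]); cv2.imwrite("pics/w3.png",im)
go(np.r_[.491,.006,.06],down(np.radians(1.5)))
```

```text
t 6.8 now [0.4867 0.0098 0.1735] shift cm now-frame [ 0.44  0.41 11.35]
 rotvec tool [-0.002  0.002 -0.001] shift cm in new frame [ 0.42  0.39 11.35]
```

View pics/w3.png

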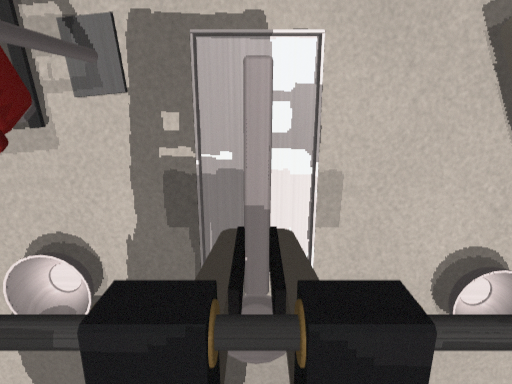

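The wrist picture shows the tray's far rim corners at (192,32) and (322,32), with the side rims running down to (204,265) and (312,265). The spoon is centred between them.

Run:
```python
from h import *
z=np.load("w3.npz"); c=(z["f"],z["cx"],z["cy"],z["T"])
q=[onz(c,u,v,.02) for u,v in((192,32),(322,32),(204,265),(312,265))]; print(np.round(q,4))
f=(q[0]+q[1])/2; n=(q[2]+q[3])/2; e=(f-n)[:2]; yw=np.arctan2(e[1],e[0]); e/=np.linalg.norm(e); cen=f[:2]-.12*e; print("yaw",np.degrees(yw),"cen",cen, "w",np.linalg.norm(q[0]-q[1]))
t=cen-.0105*e; go(np.r_[t,.0085],down(yw))
```

```text
[[ 0.6204  0.0679  0.02  ]
 [ 0.6234 -0.0469  0.02  ]
 [ 0.3935  0.0609  0.02  ]
 [ 0.3966 -0.054   0.02  ]]
yaw 1.7772265123222724 cen [0.50199033 0.00679432] w 0.11481865416855606
t 6.8 now [0.4867 0.0098 0.1735] shift cm now-frame [ 0.5   0.37 16.5 ]
 rotvec tool [-0.002  0.002 -0.006] shift cm in new frame [ 0.46  0.34 16.5 ]
```

Emit:
drive_tool:
  steps: "0 0 0 0.5 0.4 2 -1;0 0 0 0 0 3.5 -1;0 0 0 0 0 3.5 -1;0 0 0 0 0 3 -1;0 0 0 0 0 2 -1"

```text
t: 7.22
ee_pos: [0.4935, 0.0012, 0.0313]
orientation: [-0.0, 1.0, 0.012, -0.001]
ft_force: [-0.0, -0.1, -0.0]
width: 0.143
grip_force: 30.0
```

Emit:
drive_tool:
  steps: "0 0 0 0 0 1.2 -1;0 0 0 0 0 0.6 -1;0 0 0 0 0 0.3 -1;0 0 0 0 0 0.2 -1;0 0 0 0 0 0 -1"

```text
t: 7.63
ee_pos: [0.4953, 0.0012, 0.0111]
orientation: [0.0, 1.0, 0.012, 0.0]
ft_force: [-0.3, 0.1, -0.8]
width: 0.145
grip_force: 30.0
```

Emit:
drive_tool:
  steps: "0 0 0 0 0 0.1 -1;0 0 0 0 0 0.1 -1;0 0 0 0 0 0 -1"

```text
t: 7.88
ee_pos: [0.4952, 0.0012, 0.0091]
orientation: [0.0, 1.0, 0.012, 0.001]
ft_force: [-0.2, 0.1, -0.4]
width: 0.143
grip_force: 30.0
```

Emit:
drive_tool:
  steps: "0 0 0 0 0 0.1 -1;0 0 0 0 0 0 -1"

```text
t: 8.05
ee_pos: [0.4949, 0.0012, 0.0077]
orientation: [0.0, 1.0, 0.012, 0.0]
ft_force: [0.3, 0.6, -0.6]
width: 0.142
grip_force: 30.0
```

Emit:
drive_tool:
  steps: "0 0 0 0 0 0.1 -1;0 0 0 0 0 0 -1"

```text
t: 8.22
ee_pos: [0.495, 0.0012, 0.0074]
orientation: [0.0, 1.0, 0.012, 0.0]
ft_force: [-2.6, -0.1, 13.1]
width: 0.143
grip_force: 30.0
```

Emit:
drive_tool:
  steps: "0 0 0 0 0 0.1 -1;0 0 0 0 0 0 -1"

```text
t: 8.38
ee_pos: [0.4951, 0.0012, 0.0073]
orientation: [-0.0, 1.0, 0.012, 0.0]
ft_force: [-7.3, 0.4, 28.1]
width: 0.145
grip_force: 30.0
```

Emit:
drive_tool:
  steps: "0 0 0 0 0 -0.15 -1;0 0 0 0 0 0 -0.4;0 0 0 0 0 0 -0.2;0 0 0 0 0 0 -0.2;0 0 0 0 0 0 -0.2"

```text
t: 8.8
ee_pos: [0.4947, 0.0012, 0.0069]
orientation: [-0.0, 1.0, 0.012, -0.0]
ft_force: [0.3, 0.1, -0.2]
width: 0.391
grip_force: 0.0
```

Emit:
drive_tool:
  steps: "0 0 0 0 0 -0.5 -0.2;0 0 0 0 0 -1 -0.2;0 0 0 0 0 -2 -0.2;0 0 0 0 0 -4 -0.2;0 0 0 0 0 -4 -0.2"

```text
t: 9.22
ee_pos: [0.4936, 0.0012, 0.1232]
orientation: [-0.0, 1.0, 0.012, -0.001]
ft_force: [1.5, -0.4, 0.7]
width: 0.399
grip_force: 0.0
```

Run:
```python
from h import *
im,d,c=shot("wrist"); im2,d2,c2=shot("top")
np.savez("w4.npz",im=im,d=d,f=c[0],cx=c[1],cy=c[2],T=c[3]); D=cloud(c,d)
u=np.argwhere((D[...,2]>.006)&(D[...,2]<.018)&(abs(D[...,1]-.007)<.04)&(abs(D[...,0]-.5)<.105))
q=D[u[:,0],u[:,1]]; print(len(q),cv2.minAreaRect((q[:,:2]*1000).astype(np.float32)),np.percentile(q[:,2],[5,50,95]))
C=np.zeros((384,800,3),np.uint8); C[:,:512]=im; C[:288,512:]=cv2.resize(im2[160:260,200:300],(288,288)); cv2.imwrite("pics/w4.png",C)
yw=np.radians(28.5); p=np.array([.5858,-.3095]); e=np.array([np.cos(yw),np.sin(yw)])
go(np.r_[p-.03*e,.13],down(yw+np.pi/2)); go(np.r_[p-.03*e,.13],down(yw))
```

```text
4294 ((506.17852783203125, 11.733306884765625), (69.05510711669922, 169.4960174560547), 88.95499420166016) [0.0066329  0.01126537 0.01428309]
t 9.3167 now [0.4988 0.0012 0.1284] shift cm now-frame [ 5.26 32.64 -0.1 ]
 rotvec tool [ 0.01  -0.006 -2.043] shift cm in new frame [-31.45 -10.18  -0.16]
t 9.3167 now [0.4988 0.0012 0.1284] shift cm now-frame [ 5.26 32.64 -0.1 ]
 rotvec tool [ 0.003 -0.01  -0.473] shift cm in new frame [-10.18  31.45  -0.16]
```

View pics/w4.png

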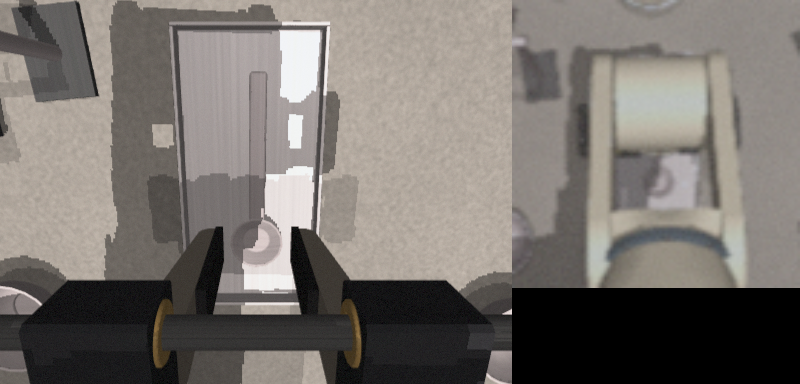

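The spoon lies flat in the tray: handle at (258,75), bowl at (257,242), well inside the walls. Next is the vent band: I shut the fingers, align tool x with container x, and go over the window's open half.

Emit:
drive_tool:
  steps: "0 0 -0.118 0 0 0 -1;0 0 -0.118 0 0 0 -1;0 0 -0.118 0 0 0 -1;0 0 -0.118 0 0 0 -1;0 0 0 -1.04 3.5 0 -1"

```text
t: 9.73
ee_pos: [0.5012, -0.0313, 0.1222]
orientation: [-0.001, 0.968, 0.251, -0.0]
ft_force: [0.1, -0.3, 0.2]
width: 0.061
grip_force: 0.0
```

Emit:
drive_tool:
  steps: "0 0 0 -1.04 3.5 0 -1;0 0 0 -1.04 3.5 0 -1;0 0 0 -1.04 3.5 0 -1;0 0 0 -1.04 3.5 0 -1;0 0 0 -1.04 3.5 0 -1"

```text
t: 10.15
ee_pos: [0.5399, -0.2149, 0.1223]
orientation: [-0.0, 0.969, 0.246, -0.0]
ft_force: [1.5, 1.0, -0.2]
width: 0.004
grip_force: 0.0
```

Emit:
drive_tool:
  steps: "0 0 0 -1.04 3.5 0 -1;0 0 0 -1.04 3.5 0 -1;0 0 0 -1.04 3.5 0 -1;0 0 0 0 0 0 -1"

```text
t: 10.48
ee_pos: [0.5637, -0.3263, 0.1224]
orientation: [0.002, 0.97, 0.244, 0.001]
ft_force: [-1.0, 0.8, 0.6]
width: 0.003
grip_force: 0.0
```

Run:
```python
from h import *
im,d,c=shot("wrist"); np.savez("w5.npz",im=im,d=d,f=c[0],cx=c[1],cy=c[2],T=c[3]); cv2.imwrite("pics/w5.png",im)
yw=np.radians(28.5); p=np.array([.5858,-.3095]); e=np.array([np.cos(yw),np.sin(yw)])
go(np.r_[p-.022*e,.0705],down(yw))
```

```text
t 10.5333 now [ 0.5628 -0.3233  0.122 ] shift cm now-frame [ 0.48 -0.12  5.15]
 rotvec tool [ 0.001 -0.    -0.004] shift cm in new frame [ 0.48 -0.12  5.15]
```

View pics/w5.png

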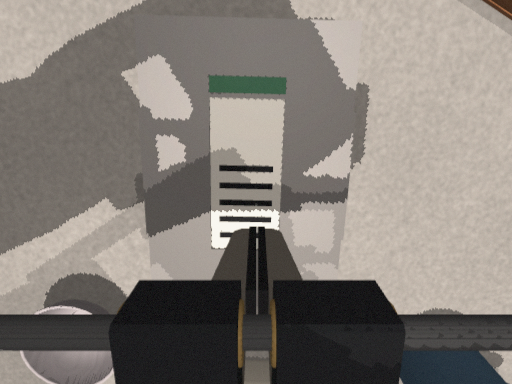

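The picture shows the window's top edge running (210,97)-(284,97) below the green mark, with the left edge at (212,248) and the right edge at (279,236). The slots are at rows 168-235.

Run:
```python
from h import *
z=np.load("w5.npz"); c=(z["f"],z["cx"],z["cy"],z["T"]); P=lambda u,v:onz(c,u,v,.0715)
a,b,l,r_=P(210,97),P(284,97),P(212,248),P(279,236); print(np.linalg.norm(a-b),np.linalg.norm(a-l))
e=((a-l)+(b-r_))[:2]; yw=np.arctan2(e[1],e[0]); e/=np.linalg.norm(e); n=np.array([-e[1],e[0]]); 
t=(a+b)[:2]/2; cen=t-.052*e; print("yaw",np.degrees(yw),"cen",cen, np.degrees(np.arctan2(*(a-b)[1::-1]))-90)
go(np.r_[cen-.022*e,.0705],down(yw))
```

```text
0.046858473073270325 0.10389286267645334
yaw 27.2254514831604 cen [ 0.58238583 -0.3075061 ] 28.353989575991065
t 10.5333 now [ 0.5628 -0.3233  0.122 ] shift cm now-frame [ 0.28 -0.51  5.15]
 rotvec tool [ 0.001 -0.     0.018] shift cm in new frame [ 0.27 -0.51  5.15]
```

Emit:
drive_tool:
  steps: "0 0 0 0.3 -0.5 1 -1;0 0 0 0 0 2 -1;0 0 0 0 0 1 -1;0 0 0 0 0 0.5 -1;0 0 0 0 0 0 -1"

```text
t: 10.95
ee_pos: [0.5619, -0.3127, 0.0755]
orientation: [-0.001, 0.969, 0.246, -0.001]
ft_force: [-0.3, 0.4, 0.7]
width: 0.001
grip_force: 0.0
```

Emit:
drive_tool:
  steps: "0 0 0 0 0 0.3 -1;0 0 0 0 0 0.1 -1;0 0 0 0 0 0.1 -1;0 0 0 0 0 0 -1"

```text
t: 11.28
ee_pos: [0.5631, -0.3146, 0.0724]
orientation: [0.0, 0.969, 0.246, 0.0]
ft_force: [0.4, -0.3, 0.2]
width: 0.004
grip_force: 0.0
```

Emit:
drive_tool:
  steps: "0 0 0 0 0.2 0 -1;0 0 0 0 0 0.1 -1;0 0 0 0 0 0.1 -1;0 0 0 0 0 0 -1"

```text
t: 11.62
ee_pos: [0.5643, -0.3167, 0.0709]
orientation: [0.0, 0.969, 0.246, 0.0]
ft_force: [-1.0, 0.3, 5.9]
width: 0.004
grip_force: 3.0
```

Emit:
drive_tool:
  steps: "0 0 0 0 0 0.05 -1;0 0 0 0 0 0.05 -1;0 0 0 0 0 0 -1"

```text
t: 11.87
ee_pos: [0.5645, -0.3166, 0.0708]
orientation: [0.0, 0.969, 0.246, 0.001]
ft_force: [-2.9, 2.6, 14.5]
width: 0.007
grip_force: 6.8
```

Emit:
drive_tool:
  steps: "0 0 0 0.4 0 0 -1;0 0 0 0.4 0 0 -1;0 0 0 0.4 0 0 -1;0 0 0 0.4 0 0 -1;0 0 0 0.4 0 0 -1"

```text
t: 12.28
ee_pos: [0.5825, -0.3074, 0.0708]
orientation: [0.001, 0.969, 0.246, 0.001]
ft_force: [-2.8, -0.6, 11.6]
width: 0.008
grip_force: 5.8
```

Emit:
drive_tool:
  steps: "0 0 0 0.4 0 0 -1;0 0 0 0.4 0 0 -1;0 0 0 0.4 0 0 -1;0 0 0 0.4 0 0 -1;0 0 0 0.4 0 0 -1"

```text
t: 12.7
ee_pos: [0.5982, -0.299, 0.0708]
orientation: [0.001, 0.969, 0.246, -0.001]
ft_force: [-10.6, -6.2, 15.7]
width: 0.007
grip_force: 7.7
```

Emit:
drive_tool:
  steps: "0 0 0 0.3 0 0 -1;0 0 0 0.2 0 0 -1;0 0 0 0 0 0 -1"

```text
t: 12.95
ee_pos: [0.6029, -0.2965, 0.0708]
orientation: [0.001, 0.969, 0.246, -0.001]
ft_force: [-8.5, -3.4, 14.4]
width: 0.001
grip_force: 7.4
```

Emit:
drive_tool:
  steps: "0 0 0 0 0 -0.5 -1;0 0 0 0 0 -3 -1;0 0 0 0 0 -3 -1;0 0 0 -3.5 0 -2 -1;0 0 0 0 0 0 -1"

```text
t: 13.37
ee_pos: [0.5718, -0.3141, 0.1586]
orientation: [0.002, 0.969, 0.246, 0.001]
ft_force: [1.4, -1.0, 0.1]
width: 0.003
grip_force: 0.0
```

Run:
```python
from h import *
im,d,c=shot("wrist"); np.savez("w6.npz",im=im,d=d,f=c[0],cx=c[1],cy=c[2],T=c[3])
p=np.array([.5824,-.3075]); yw=np.radians(28); e=np.array([np.cos(yw),np.sin(yw)])
for n in("w5","w6"):
    z=np.load(n+".npz"); c=(z["f"],z["cx"],z["cy"],z["T"]); g=cv2.cvtColor(z["im"],cv2.COLOR_BGR2GRAY); hs=cv2.cvtColor(z["im"],cv2.COLOR_BGR2HSV)
    gm=np.argwhere(cv2.inRange(hs,(45,100,30),(90,255,255))>0)[:,::-1]; gm=np.array([(onz(c,u,v,.072)[:2]-p)@e for u,v in gm]); print(n,"green mm",np.percentile(gm,[5,95])*1000)
    m=(g[:240]<60).astype(np.uint8); k,l,s,ce=cv2.connectedComponentsWithStats(m)
    for i in range(1,k):
        if s[i,2]>4*s[i,3] and s[i,2]>30: print("  slot px",ce[i].round(1),"s mm",round(float((onz(c,*ce[i],.0705)[:2]-p)@e)*1000,1))
```

```text
w5 green mm [55.51792756 62.77999123]
  slot px [245.9 168.3] s mm 5.9
  slot px [245.6 185.6] s mm -6.1
  slot px [245.3 202.4] s mm -18.1
  slot px [245.5 219. ] s mm -30.3
w6 green mm [55.25685327 61.77960522]
  slot px [257.2 137.8] s mm 35.4
  slot px [256.2 153.4] s mm 23.4
  slot px [256.1 168.8] s mm 11.3
  slot px [255.9 183.6] s mm -0.7
  slot px [255.7 198.3] s mm -12.8
```

The slots moved 29.5 mm towards the mark while the push force rose to 12 N. That suggests the end stop, but I'll check with a second, firmer drag.

Emit:
drive_tool:
  steps: "0 0 0 0 0 3 -1;0 0 0 0 0 3 -1;0 0 0 0 0 2 -1;0 0 0 0 0 0.5 -1;0 0 0 0 0 0.05 -1"

```text
t: 13.83
ee_pos: [0.572, -0.3107, 0.0704]
orientation: [-0.001, 0.969, 0.246, -0.001]
ft_force: [-12.4, 5.4, 33.2]
width: 0.004
grip_force: 16.5
```

Emit:
drive_tool:
  steps: "0 0 0 0.2 0 0 -1;0 0 0 0.2 0 0 -1"

```text
t: 14.0
ee_pos: [0.5725, -0.3103, 0.0704]
orientation: [-0.001, 0.969, 0.247, -0.004]
ft_force: [-24.7, -7.0, 36.7]
width: 0.001
grip_force: 18.4
```

Emit:
drive_tool:
  steps: "0 0 0 0.3 0 0 -1;0 0 0 0.3 0 0 -1;0 0 0 0.3 0 0 -1"

```text
t: 14.25
ee_pos: [0.5811, -0.3074, 0.0706]
orientation: [0.001, 0.969, 0.246, -0.003]
ft_force: [-21.9, -9.7, 31.2]
width: 0.002
grip_force: 15.6
```

Emit:
drive_tool:
  steps: "0 0 0 0.3 0 0 -1;0 0 0 0.3 0 0 -1;0 0 0 0.3 0 0 -1"

```text
t: 14.5
ee_pos: [0.5897, -0.3036, 0.0707]
orientation: [0.001, 0.969, 0.246, -0.003]
ft_force: [-20.4, -10.8, 29.7]
width: 0.007
grip_force: 14.9
```

Emit:
drive_tool:
  steps: "0 0 0 0 0 -0.5 -1;0 0 0 0 0 -3 -1;0 0 0 0 0 -3 -1;0 0 0 -2.5 0 -2 -1;0 0 0 0 0 0 -1"

```text
t: 14.92
ee_pos: [0.5701, -0.3147, 0.157]
orientation: [0.002, 0.969, 0.246, 0.001]
ft_force: [0.3, -0.8, 1.0]
width: 0.007
grip_force: 0.0
```

Run:
```python
from h import *
im,d,c=shot("wrist"); np.savez("w7.npz",im=im,d=d,f=c[0],cx=c[1],cy=c[2],T=c[3]); cv2.imwrite("pics/w7.png",im)
p=np.array([.5824,-.3075]); yw=np.radians(28); e=np.array([np.cos(yw),np.sin(yw)])
for n in("w7",):
    z=np.load(n+".npz"); c=(z["f"],z["cx"],z["cy"],z["T"]); g=cv2.cvtColor(z["im"],cv2.COLOR_BGR2GRAY); hs=cv2.cvtColor(z["im"],cv2.COLOR_BGR2HSV)
    gm=np.argwhere(cv2.inRange(hs,(45,100,30),(90,255,255))>0)[:,::-1]; gm=np.array([(onz(c,u,v,.072)[:2]-p)@e for u,v in gm]); print(n,"green mm",np.percentile(gm,[5,95])*1000)
    m=(g[:240]<60).astype(np.uint8); k,l,s,ce=cv2.connectedComponentsWithStats(m)
    for i in range(1,k):
        if s[i,2]>4*s[i,3] and s[i,2]>30: print("  slot px",ce[i].round(1),"s mm",round(float((onz(c,*ce[i],.0705)[:2]-p)@e)*1000,1))
```

```text
w7 green mm [55.0960049 63.1445755]
  slot px [257.6 135.8] s mm 35.3
  slot px [256.8 151.5] s mm 23.3
  slot px [256.5 167. ] s mm 11.3
  slot px [256. 182.] s mm -0.7
  slot px [255.1 196.8] s mm -12.8
```

Run:
```python
from h import *
for n,u in(("w5",246),("w7",257)):
    z=np.load(n+".npz"); c=(z["f"],z["cx"],z["cy"],z["T"]); g=cv2.cvtColor(z["im"],cv2.COLOR_BGR2GRAY)
    print(n,[(v,int(g[v,u-12:u+12].mean())) for v in range(80,240,3)])
    D=cloud(c,z["d"]); print(D[130,u],D[100,u])
```

```text
w5 [(80, 81), (83, 82), (86, 81), (89, 80), (92, 82), (95, 119), (98, 152), (101, 192), (104, 192), (107, 193), (110, 192), (113, 192), (116, 191), (119, 190), (122, 191), (125, 191), (128, 191), (131, 191), (134, 190), (137, 190), (140, 190), (143, 190), (146, 190), (149, 184), (152, 184), (155, 176), (158, 175), (161, 169), (164, 162), (167, 25), (170, 23), (173, 171), (176, 165), (179, 155), (182, 137), (185, 18), (188, 54), (191, 141), (194, 141), (197, 141), (200, 66), (203, 20), (206, 127), (209, 154), (212, 244), (215, 247), (218, 46), (221, 84), (224, 246), (227, 178), (230, 74), (233, 48), (236, 47), (239, 55)]
[ 0.61009676 -0.29278493  0.07138259] [ 0.62671253 -0.28402758  0.07228554]
w7 [(80, 117), (83, 116), (86, 116), (89, 115), (92, 116), (95, 105), (98, 79), (101, 78), (104, 78), (107, 78), (110, 100), (113, 115), (116, 184), (119, 186), (122, 185), (125, 185), (128, 185), (131, 185), (134, 36), (137, 30), (140, 185), (143, 185), (146, 184), (149, 99), (152, 29), (155, 168), (158, 183), (161, 183), (164, 133), (167, 28), (170, 145), (173, 179), (176, 166), (179, 112), (182, 18), (185, 130), (188, 233), (191, 244), (194, 187), (197, 46), (200, 234), (203, 244), (206, 244), (209, 244), (212, 244), (215, 244), (218, 244), (221, 244), (224, 244), (227, 114), (230, 44), (233, 43), (236, 42), (239, 41)]
[ 0.61739941 -0.28886291  0.07074934] [ 0.63652326 -0.2784624   0.07282225]
```

The band is at its end stop: a firm 25 N push moved it no further, all 5 slots have shifted, and the band is blank behind them. Now to the carrier, tipping the tool to its lid normal.

```bash
cat >> h.py <<'E'
def lid(yw):
    "tool: z into lid, x down-slope, y along carrier +y"
    Z=R.from_euler('z',yw).as_matrix(); z=Z@[.5,0,-.8660254]; x=Z@[-.8660254,0,-.5]; return np.stack([x,np.cross(z,x),z],1)
E
python3 - <<'E'
from h import *
yw=np.radians(6.8); M=lid(yw); print(M.round(3).tolist())
go(np.array([.45,.03,.30]),M)
h=np.array([.5615,.299,.123])-.12*M[:,2]; print(h, "from .45,.03,.30 in M frame:",(M.T@(h-np.array([.45,.03,.30]))*100).round(2))
E
```

```text
[[-0.86, -0.118, 0.496], [-0.103, 0.993, 0.059], [-0.5, 0.0, -0.866]]
t 14.9667 now [ 0.5703 -0.3137  0.155 ] shift cm now-frame [  5.78 -35.93 -14.57]
 rotvec tool [-0.715 -0.134 -2.68 ] shift cm in new frame [ -0.43  35.55 -16.5 ]
[0.50192207 0.29189576 0.22692305] from .45,.03,.30 in M frame: [-3.5  25.39 10.46]
```

Emit:
drive_tool:
  steps: "0 0 0 0.58 -3.6 -1.45 -1;0 0 0 0.58 -3.6 -1.45 -1;0 0 0 0.58 -3.6 -1.45 -1;0 0 0 0.58 -3.6 -1.45 -1;0 0 0 0.58 -3.6 -1.45 -1"

```text
t: 15.38
ee_pos: [0.5087, -0.1387, 0.2246]
orientation: [-0.001, 0.969, 0.246, -0.001]
ft_force: [0.2, 0.8, -0.5]
width: 0.005
grip_force: 0.0
```

Emit:
drive_tool:
  steps: "0 0 0 0.58 -3.6 -1.45 -1;0 0 0 0.58 -3.6 -1.45 -1;0 0 0 0.58 -3.6 -1.45 -1;0 0 0 0.58 -3.6 -1.45 -1;0 0 0 0.58 -3.6 -1.45 -1"

```text
t: 15.8
ee_pos: [0.4483, 0.0333, 0.2976]
orientation: [-0.0, 0.969, 0.246, -0.001]
ft_force: [0.5, -0.5, 0.5]
width: 0.004
grip_force: 0.0
```

Emit:
drive_tool:
  steps: "-0.031 -0.006 -0.117 0 0 0 -1;-0.031 -0.006 -0.117 0 0 0 -1;-0.031 -0.006 -0.117 0 0 0 -1;-0.031 -0.006 -0.117 0 0 0 -1;-0.031 -0.006 -0.117 0 0 0 -1"

```text
t: 16.22
ee_pos: [0.4493, 0.0321, 0.2969]
orientation: [0.078, 0.853, 0.517, 0.003]
ft_force: [0.7, 0.1, -0.1]
width: 0.004
grip_force: 0.0
```

Emit:
drive_tool:
  steps: "-0.031 -0.006 -0.117 0 0 0 -1;-0.031 -0.006 -0.117 0 0 0 -1;-0.031 -0.006 -0.117 0 0 0 -1;-0.031 -0.006 -0.117 0 0 0 -1;-0.031 -0.006 -0.117 0 0 0 -1"

```text
t: 16.63
ee_pos: [0.4492, 0.0321, 0.2968]
orientation: [0.148, 0.659, 0.737, 0.008]
ft_force: [-0.0, -0.4, -0.2]
width: 0.0
grip_force: 0.0
```

Emit:
drive_tool:
  steps: "-0.031 -0.006 -0.117 0 0 0 -1;-0.031 -0.006 -0.117 0 0 0 -1;-0.031 -0.006 -0.117 0 0 0 -1;-0.031 -0.006 -0.117 0 0 0 -1;-0.031 -0.006 -0.117 0 0 0 -1"

```text
t: 17.05
ee_pos: [0.449, 0.032, 0.2968]
orientation: [0.205, 0.405, 0.891, 0.011]
ft_force: [-0.1, -0.1, -0.3]
width: 0.004
grip_force: 0.0
```

Emit:
drive_tool:
  steps: "-0.031 -0.006 -0.117 0 0 0 -1;-0.031 -0.006 -0.117 0 0 0 -1;-0.031 -0.006 -0.117 0 0 0 -1;-0.031 -0.006 -0.117 0 0 0 -1;-0.031 -0.006 -0.117 0 0 0 -1"

```text
t: 17.47
ee_pos: [0.449, 0.032, 0.2969]
orientation: [0.243, 0.115, 0.963, 0.014]
ft_force: [-0.6, -0.1, 0.3]
width: 0.008
grip_force: 0.0
```

Emit:
drive_tool:
  steps: "-0.031 -0.006 -0.117 0 0 0 -1;-0.031 -0.006 -0.117 0 0 0 -1;-0.031 -0.006 -0.117 0 0 0 -1;0 0 0 0 0 0 -1"

```text
t: 17.8
ee_pos: [0.4488, 0.0313, 0.2968]
orientation: [0.253, -0.047, 0.966, 0.015]
ft_force: [0.1, -0.3, -0.4]
width: 0.005
grip_force: 0.0
```

Run:
```python
from h import *
M=lid(np.radians(6.8)); x,r,s=pose(); print(s["qpos"]); go(np.array([.5615,.299,.123])-.12*M[:,2],M)
```

```text
[ 0.04011725 -0.3034981   2.22849704  0.05045413  0.70472623 -1.65815742]
t 17.8 now [0.4488 0.0313 0.2968] shift cm now-frame [-3.36 25.38 10.04]
 rotvec tool [-0.006 -0.01  -0.02 ] shift cm in new frame [-3.75 25.25 10.23]
```

Emit:
drive_tool:
  steps: "-0.006 -0.01 -0.02 -0.5 3.6 1.4 -1;0 0 0 -0.5 3.6 1.4 -1;0 0 0 -0.5 3.6 1.4 -1;0 0 0 -0.5 3.6 1.4 -1;0 0 0 -0.5 3.6 1.4 -1"

```text
t: 18.22
ee_pos: [0.4856, 0.2183, 0.2497]
orientation: [0.259, -0.052, 0.964, 0.016]
ft_force: [1.3, -0.8, 0.3]
width: 0.006
grip_force: 0.0
```

Emit:
drive_tool:
  steps: "0 0 0 -0.5 3.6 1.4 -1;0 0 0 -0.5 3.6 1.4 -1;0 0 0 0 0 0 -1"

```text
t: 18.47
ee_pos: [0.5006, 0.2962, 0.2291]
orientation: [0.259, -0.054, 0.964, 0.017]
ft_force: [-0.8, 0.1, 0.1]
width: 0.002
grip_force: 0.0
```

Run:
```python
from h import *
x,r,s=pose(); print(x,s["t"])
im,d,c=shot("wrist"); np.savez("w8.npz",im=im,d=d,f=c[0],cx=c[1],cy=c[2],T=c[3]); cv2.imwrite("pics/w8.png",im)
```

```text
[0.50060382 0.29620906 0.2290998 ] 18.4667
```

View pics/w8.png

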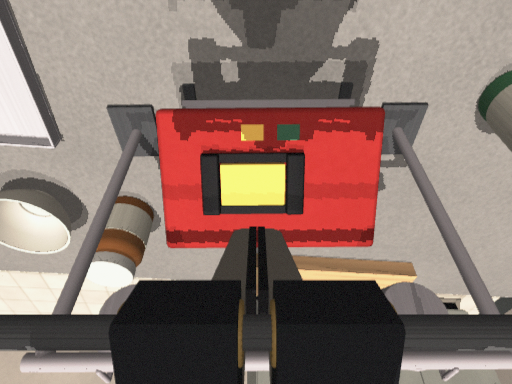

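The picture shows the yellow tab from (220,163) to (286,206), centre (253,185), in the black slider. The yellow mark is at (252,132) and the green one at (288,132), so locking goes to image right, tool +y. The rail is at the bottom, behind the fingers.

Run:
```python
from h import *
z=np.load("w8.npz"); c=(z["f"],z["cx"],z["cy"],z["T"]); D=cloud(c,z["d"]); hs=cv2.cvtColor(z["im"],cv2.COLOR_BGR2HSV)
x,r,s=pose()
red=((cv2.inRange(hs,(0,150,60),(6,255,255))|cv2.inRange(hs,(174,150,60),(180,255,255)))>0); red[:112]=0; red[240:]=0
q=D[red]; m=q.mean(0); 
for _ in range(3):
    n=np.linalg.svd(q-m)[2][2]; n*=np.sign(n[2]); k=abs((q-m)@n)<.003; q=q[k]; m=q.mean(0)
print("normal",n,"tilt",np.degrees(np.arccos(n[2])),"yaw",np.degrees(np.arctan2(-n[1],-n[0])))
y=cv2.inRange(hs,(25,120,120),(35,255,255)); y[:150]=0; k,l,st,ce=cv2.connectedComponentsWithStats(y); i=1+st[1:,4].argmax(); print(st[i],ce[i])
tb=np.median(D[l==i],0); print("tab depth h above lid",(tb-m)@n)
def onp(u,v,h): o,d=ray(c,u,v); return o+d*(((m+h*n)-o)@n)/(d@n)
ex=[onp(*p,.009) for p in((220,163.5),(286,163.5),(286,206),(220,206))]; t=sum(ex)/4
print("size",np.linalg.norm(ex[0]-ex[1]),np.linalg.norm(ex[1]-ex[2])); yv=(ex[1]-ex[0]+ex[2]-ex[3]); yv-=n*(yv@n); yv/=np.linalg.norm(yv); print("ydir",yv,"yaw",np.degrees(np.arctan2(-yv[0],yv[1])),"tab",t)
M=np.stack([np.cross(yv,-n),yv,-n],1); M2=lid(np.arctan2(-yv[0],yv[1])); print((M-M2).round(3))
go(t,M2)
```

```text
normal [-0.48287261 -0.05791776  0.87377318] tilt 29.09988690907044 yaw 6.839621062598852
[ 220  165   65   41 2585] [252.13307544 184.62862669]
tab depth h above lid 0.008949988428429059
size 0.05815487173613705 0.03950186191409634
ydir [-0.11185744  0.993716    0.00405244] yaw 6.422452679668226 tab [0.55954565 0.30093415 0.12220553]
[[-0.008  0.    -0.014]
 [ 0.001 -0.     0.002]
 [ 0.014  0.004 -0.008]]
t 18.5167 now [0.4997 0.2934 0.2292] shift cm now-frame [ 0.12  0.05 12.29]
 rotvec tool [ 0.002 -0.001 -0.001] shift cm in new frame [ 0.13  0.08 12.29]
```

Emit:
drive_tool:
  steps: "0 0 0 0.1 0 3 -1;0 0 0 0 0 3.5 -1;0 0 0 0 0 3 -1;0 0 0 0 0 1.5 -1;0 0 0 0 0 0.5 -1"

```text
t: 18.93
ee_pos: [0.5561, 0.2947, 0.1285]
orientation: [0.257, -0.052, 0.965, 0.014]
ft_force: [-0.1, -0.0, 0.0]
width: 0.003
grip_force: 0.0
```

Emit:
drive_tool:
  steps: "0 0 0 0 0 0.4 -1;0 0 0 0 0 0.2 -1;0 0 0 0 0 0.1 -1;0 0 0 0 0 0 -1"

```text
t: 19.27
ee_pos: [0.5604, 0.2968, 0.1268]
orientation: [0.26, -0.054, 0.964, 0.016]
ft_force: [0.6, 0.4, 0.2]
width: 0.006
grip_force: 0.0
```

Run:
```python
from h import *
x,r,s=pose(); print(s["ft_force"]); M=lid(np.radians(6.4)); go(np.array([.5595,.3009,.1222])+.004*M[:,2],M)
```

```text
[0.59482623 0.38067698 0.24039216]
t 19.2667 now [0.5604 0.2968 0.1268] shift cm now-frame [0.27 0.41 0.78]
 rotvec tool [ 0.002  0.003 -0.001] shift cm in new frame [0.27 0.41 0.78]
```

Emit:
drive_tool:
  steps: "0 0 0 0.3 0.4 0.2 -1;0 0 0 0 0 0.1 -1;0 0 0 0 0 0.1 -1;0 0 0 0 0 0 -1"

```text
t: 19.6
ee_pos: [0.5594, 0.3009, 0.1214]
orientation: [0.26, -0.054, 0.964, 0.016]
ft_force: [-1.5, 1.4, 1.5]
width: 0.002
grip_force: 1.0
```

Emit:
drive_tool:
  steps: "0 0 0 0 0 0.1 -1;0 0 0 0 0 0.1 -1;0 0 0 0 0 0 -1"

```text
t: 19.85
ee_pos: [0.5605, 0.301, 0.1194]
orientation: [0.26, -0.054, 0.964, 0.016]
ft_force: [-3.0, 1.1, 4.4]
width: 0.006
grip_force: 2.2
```

Run:
```python
from h import *
x,r,s=pose(); print(r.inv().apply(s["ft_force"])); M=lid(np.radians(6.4)); go(np.array([.5595,.3009,.1222])+.004*M[:,2],M)
```

```text
[ 0.19928136  1.45257908 -5.25812821]
t 19.85 now [0.5605 0.301  0.1194] shift cm now-frame [-0.05  0.    0.11]
 rotvec tool [0.002 0.003 0.   ] shift cm in new frame [-0.05  0.    0.11]
```

Springing as expected: 5.3 N at about 3 mm in. I press on to about 12–15 N.

Emit:
drive_tool:
  steps: "0 0 0 0 0 0.1 -1;0 0 0 0 0 0.05 -1;0 0 0 0 0 0 -1"

```text
t: 20.1
ee_pos: [0.5613, 0.3011, 0.1181]
orientation: [0.26, -0.054, 0.964, 0.016]
ft_force: [-3.7, 1.5, 4.9]
width: 0.005
grip_force: 3.4
```

Emit:
drive_tool:
  steps: "0 0 0 0 0 0.05 -1;0 0 0 0 0 0 -1"

```text
t: 20.27
ee_pos: [0.5613, 0.3011, 0.118]
orientation: [0.26, -0.054, 0.964, 0.016]
ft_force: [-8.6, 0.2, 11.2]
width: 0.003
grip_force: 7.1
```

Emit:
drive_tool:
  steps: "0 0 0 0 0.3 0 -1;0 0 0 0 0.3 0 -1;0 0 0 0 0.3 0 -1;0 0 0 0 0.3 0 -1"

```text
t: 20.6
ee_pos: [0.56, 0.3124, 0.118]
orientation: [0.26, -0.054, 0.964, 0.015]
ft_force: [-7.1, -2.9, 12.2]
width: 0.005
grip_force: 7.3
```

Emit:
drive_tool:
  steps: "0 0 0 0 0.3 0 -1;0 0 0 0 0.3 0 -1;0 0 0 0 0.3 0 -1;0 0 0 0 0.3 0 -1"

```text
t: 20.93
ee_pos: [0.5586, 0.3243, 0.118]
orientation: [0.26, -0.054, 0.964, 0.015]
ft_force: [-8.6, -2.0, 13.4]
width: 0.008
grip_force: 7.5
```

Emit:
drive_tool:
  steps: "0 0 0 0 0.3 0 -1;0 0 0 0 0.3 0 -1;0 0 0 0 0.3 0 -1;0 0 0 0 0.3 0 -1;0 0 0 0 0 0 -1"

```text
t: 21.35
ee_pos: [0.5571, 0.3343, 0.1178]
orientation: [0.259, -0.054, 0.964, 0.013]
ft_force: [-7.4, -10.2, 16.3]
width: 0.004
grip_force: 9.0
```

Emit:
drive_tool:
  steps: "0 0 0 0 -0.1 -0.3 -1;0 0 0 0 0 -0.7 -1;0 0 0 0 0 -3 -1;0 0 0 0 0 -4 -1;0 0 0 0 0 -4 -1"

```text
t: 21.77
ee_pos: [0.496, 0.3277, 0.2209]
orientation: [0.258, -0.054, 0.965, 0.014]
ft_force: [0.4, 0.4, 0.6]
width: 0.005
grip_force: 0.0
```

Emit:
drive_tool:
  steps: "0 0 0 0 -1 -1 -1;0 0 0 0 -2 0 -1;0 0 0 0 0 0 -1;0 0 0 0 0 0 -1"

```text
t: 22.1
ee_pos: [0.4957, 0.2976, 0.23]
orientation: [0.259, -0.054, 0.964, 0.015]
ft_force: [-0.4, 0.1, -0.3]
width: 0.006
grip_force: 0.0
```

Run:
```python
from h import *
im,d,c=shot("wrist"); b,_,_=shot("top"); s2,_,_=shot("side")
C=np.zeros((576,800,3),np.uint8); C[:384,:512]=im; C[:288,512:]=cv2.resize(b[150:260,200:380],(288,288*110//180),interpolation=3).shape and 0
C[:176,512:]=cv2.resize(b[150:260,200:380],(288,176),interpolation=3); C[384:,:400]=cv2.resize(s2,(400,192)); C[180:560,512:]=cv2.resize(s2[90:280,190:334],(288,380),interpolation=3); cv2.imwrite("pics/end.png",C)
D=cloud(c,d); hs=cv2.cvtColor(im,cv2.COLOR_BGR2HSV)
red=((cv2.inRange(hs,(0,150,60),(6,255,255))|cv2.inRange(hs,(174,150,60),(180,255,255)))>0); red[:112]=0; red[240:]=0
q=D[red]; n=np.array([-.497,-.056,.866]); h=np.median(q@n); n_=n
y=cv2.inRange(hs,(25,120,120),(35,255,255)); y[:150]=0; k,l,st,ce=cv2.connectedComponentsWithStats(y); i=1+st[1:,4].argmax()
tb=D[l==i]; print(st[i],"tab height",np.median(tb@n)-h,"moved y",(tb.mean(0)-[.5595,.3009,.1222])@[-.112,.994,0])
```

```text
[ 255  168   64   40 2517] tab height 0.009124808060743228 moved y 0.03148309624111742
```

View pics/end.png

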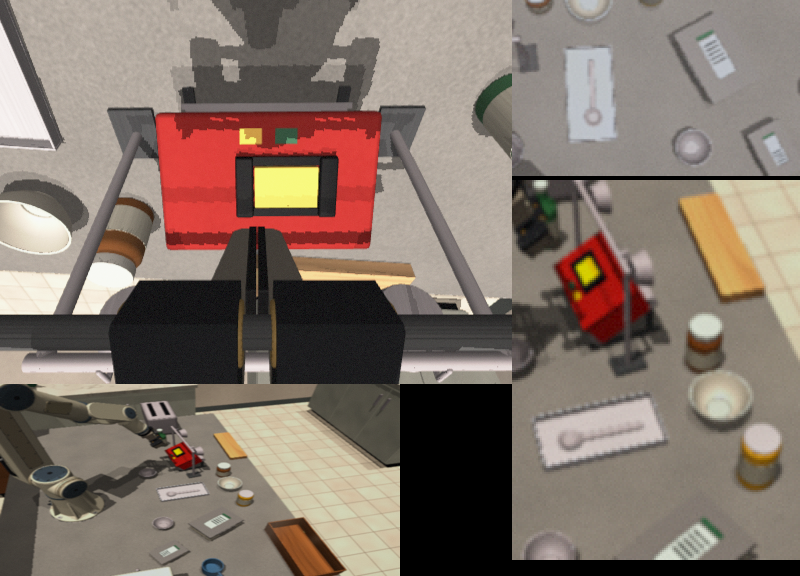

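The last picture shows the tab at (287,188), under the green mark and up again: it stands 9.1 mm above the lid and has moved 31.5 mm. The spoon lies flat in the tray, the vent band is at its stop, the bystanders stand where they were, and the robot touches nothing.

```bash
python3 -c "
from station import env
print(env.close_job())"
```

```text
the job is handed in; nothing more can be done
None
```

The job is handed in at about 22 s: the spoon lies flat in the tray, the carrier lock is at its green mark with the tab up, and the vent band is against its stop. The band moved only 29.5 mm by my measurement, so I take it to have started about 10 mm closed, because a second 25 N push moved it no further.

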